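Pack four drinks into a tear-apart carrier as two orders

ROBOT

A 7-joint arm with a two-finger parallel gripper is mounted at the origin on a cart in front of the work surface, level with it; the furniture and walls round the work are solid. World frame = base frame: x ahead of the robot, y to its left, z up, the work surface at z = 0. Lengths are in m, angles in rad, forces in N, time in s.
With the tool pointing down it reaches from about 0.35 to 0.775 m from the base axis. Payload 3.1 kg.
Tool frame: the origin (TCP) lies on the centre line of the jaws, within the pads' length; the fingertips stand 19 mm ahead of it and the grasp point (between the pads) is the TCP; z points along the fingers, y is the line along which they close (so a half turn about z gives the same grasp; the last joint's range is limited). The gripper opens to 85 mm and grips with 20 to 120 N. Pads are 22 mm wide; open, the fingers measure 114 mm over their backs; the gripper's body (76 mm by 85 mm) begins 54 mm behind the grasp point. The pads swing forward as they close: fully open they stand 13 mm farther back than shut.
Start: joints at [1.124, 0.311, 0.014, 1.512, -0.004, 1.319, -0.027], TCP at [0.217, -0.506, 0.25] pointing down, gripper open.
Joint ranges: [-2.7, 2.7], [-0.3, 1.91], [-1.27, 1.3], [0.12, 2.57], [-1.44, 4.58], [0.2, 2.03], [-3.05, 3.05]. Speed limits (rad/s): [2.79, 2.79, 3.14, 3.14, 3.14, 3.14, 3.14].

INTERFACE

Orientations are given as a 3x3 rotation matrix whose columns are the frame's x, y, z axes.
In Python, from plant import status, cams, job gives the robot as it stands.
- The arm moves only by the tool carry_out, never from a script. Its argument "series" is a list of rows, each a list of 3 entries, a list of its own where there are three numbers: the opening, from -1 (shut) to 1 (fully open), so that 0 is half open, then the shift along the tool's x, y, z in m, then the turn, a rotation vector about the tool's x, y, z in rad. A call has 1 to 5 rows; each row is the pose to reach, as a shift and turn from the pose commanded when the call began, along the tool's axes at that moment; what a row does not reach only later rows make up. A row lasts 1/8 s, in which the tool goes at most 62.5 mm and 10.7 degrees, less where a joint would pass 70% of its speed; a pose out of reach is approached as far as the arm can. A call with a gripper value outside its range is refused whole. The fingers move at their own pace and stop on an object; "grip_force" is the grip in N (left out, the last holds). Time passes only in rows, so rows that repeat a pose let the fingers close. It gives the time, the measured TCP pose, the force, the opening and the grip force at its end, in the units of the state.
- status.get_obs(): the state, without advancing time (a new reading comes with each control period).
- cams.grab_frame(name): name is "scene" or "side" or "wrist"; returns the picture (384x512x3 uint8, red, green, blue); there is no depth.
- cams.get_calibration(name): a dict with "K" (3x3 intrinsics, pixels), "R" (3x3) and "t" (3): a world point X has camera coordinates R X + t. Camera axes: x right, y down, z forward; pixel columns grow to the right and rows downward; lengths in m; the calibration is good to about 2 mm. A picture is of the moment at which its call begins: read the wrist's pose just before it. get_calibration takes no time and is no camera call; for the wrist camera it gives the pose at the moment of the call.
- job.finish_job(): hands the job in; it is judged then, once.
The state is a dict: "time": time; "q": joint angles; "joint_vel": joint speeds; "joint_torque": joint torques, N m; "tcp_pos": TCP position; "ee_rot": TCP orientation; "contact_force": force on the tool from outside, world axes, zero at the start; "moment": the same for the moment, N m; "gripper_width": finger opening in m; "gripper_force": force on a finger pad.
Only numpy, scipy, OpenCV 4.12 (cv2) and the standard library are available. Lean on these libraries where they do the work, as an engineer would, in place of code of your own. Each camera call takes 0.05 s, during which the arm holds its last target. There are 200 camera calls.

TASK

Pack the four drinks into the pulp carrier, each standing upright on the floor of its own pocket, so that it can later be torn along its groove into two orders: the can and the green cup together in one half, the orange-capped bottle and the brown cup together in the other half. Put the can and the bottle, which are the heavy ones, diagonally opposite each other so that the carrier balances. Keep the drinks upright on the way, and leave the red tin and the spice jar that stand among them where they are.

Things in the scene. Friction and masses are not known exactly. Their poses are not given: they have to be found in the camera images.
- can_mid (a point): Drinks can, tan with a silvery top, standing loose; 53 mm wide, 134 mm high, about 0.27 kg. This point is on its axis, 67 mm above its underside; z up.
- bottle_mid (a point): Plastic juice bottle with an orange cap and an orange label, standing loose; round, 58 mm wide up to 155 mm, cap 40 mm wide, 182 mm high in all, about 0.2 kg. This point is on its axis, 91 mm above its underside; z up.
- cup_green_mid (a point): Lidded paper coffee cup, green with a white lid, loose, about 0.1 kg. Round, 99 mm high: foot 50 mm wide, 64 mm at 80 mm up, lid rim 67 mm wide from 80 to 90 mm up, top 58 mm. Point: on its axis, 49.5 mm above its underside; z up. Best held 60 to 75 mm above its underside (60 to 63 mm wide there), so that the fingers stay above the carrier.
- cup_brown_mid (a point): Lidded paper coffee cup, kraft brown with a black lid, loose, about 0.1 kg. Round, 99 mm high: foot 50 mm wide, 64 mm at 80 mm up, lid rim 67 mm wide from 80 to 90 mm up, top 58 mm. Point: on its axis, 49.5 mm above its underside; z up. Best held 60 to 75 mm above its underside (60 to 63 mm wide there), so that the fingers stay above the carrier.
- hole_a1 (a point): Pocket of the beige moulded-pulp drink carrier (fixed, 202 x 190 x 36 mm; four equal round pockets, 82 mm wide at the mouth, 72 at the floor, 32 deep). Point: centre of its floor, 4 mm above the worktop. z up, x across the dark tear groove, y along it. Half A; same half: hole_a2, 92 mm along +y. hole_b1: 104 mm along +x, past the groove. Diagonal: hole_b2.
- hole_a2 (a point): Pocket of the beige moulded-pulp drink carrier (fixed, 202 x 190 x 36 mm; four equal round pockets, 82 mm wide at the mouth, 72 at the floor, 32 deep). Point: centre of its floor, 4 mm above the worktop. z up, x across the dark tear groove, y along it. Half A; same half: hole_a1, 92 mm along -y. hole_b2: 104 mm along +x, past the groove. Diagonal: hole_b1.
- hole_b1 (a point): Pocket of the beige moulded-pulp drink carrier (fixed, 202 x 190 x 36 mm; four equal round pockets, 82 mm wide at the mouth, 72 at the floor, 32 deep). Point: centre of its floor, 4 mm above the worktop. z up, x across the dark tear groove, y along it. Half B; same half: hole_b2, 92 mm along +y. hole_a1: 104 mm along -x, past the groove. Diagonal: hole_a2.
- hole_b2 (a point): Pocket of the beige moulded-pulp drink carrier (fixed, 202 x 190 x 36 mm; four equal round pockets, 82 mm wide at the mouth, 72 at the floor, 32 deep). Point: centre of its floor, 4 mm above the worktop. z up, x across the dark tear groove, y along it. Half B; same half: hole_b1, 92 mm along -y. hole_a2: 104 mm along -x, past the groove. Diagonal: hole_a1.
- tin_mid (a point): Bystander, loose: red food tin with a pull-ring top, 75 mm wide, 110 mm high. This point is on its axis, 55 mm above its underside. It stands among the drinks and is to stay there.
- spice_mid (a point): Bystander, loose: small glass spice jar with a green-and-gold label and a black cap with a green disc on top, 44 mm wide, 105 mm high. This point is on its axis, 52.5 mm above its underside. It stands among the drinks and is to stay there.
Mind the look-alikes: they are no part of the job. What is shaped like the part that bears cup_brown_mid but pink or purple is not meant.

How it is judged:
By the outcome, as a careful person would: the job done as asked, in the order asked, and still so for the second after the job is handed in, with the robot touching nothing.
It also fails if it takes over 125 s, if anything falls off the work surface, if the arm or the gripper's body presses on something with over 40 N, if the wrist force passes 120 N, or if a joint passes its speed limit or range.

## Working session

There is one attempt and no reset: what is moved stays moved. The work goes in short steps, Python scripts to look and compute and a tool call to move; the robot and the scene stay as the last step left them, time stands still between calls to the robot, and variables do not carry over. Pictures are saved under pics/ and viewed, at most 14 in all, crops included, and the job is handed in when it is done.

Besides the shell and the picture viewer there is one more tool, called by a JSON object that holds its "api" and its "payload", one argument or row to a line. carry_out: Moves the arm, as the interface text tells. Its arguments: {"type":"object","properties":{"series":{"type":"array","items":{"type":"array"}},"grip_force":{"type":"number"}},"required":["series"]}

```bash
mkdir -p pics; ls
python3 - <<'E'
from plant import status,cams
import cv2,numpy as np
o=status.get_obs();print(o['time'],o['tcp_pos'],o['ee_rot'],o['gripper_width'])
for n in('scene','side'):
    f=cams.grab_frame(n);np.save(f'pics/{n}0.npy',f);cv2.imwrite(f'pics/{n}0.png',cv2.resize(f[:,:,::-1],(800,600)))
    c=cams.get_calibration(n);print(n,c['K'].tolist(),(-c['R'].T@c['t']).round(3),c['R'].round(3).tolist())
E
```

```text
pics
0.0 [ 0.21634947 -0.50489191  0.24920008] [[ 9.19147514e-01  3.93912116e-01 -1.04549728e-03]
 [ 3.93913489e-01 -9.19144955e-01  2.17121349e-03]
 [-1.05696249e-04 -2.40750096e-03 -9.99997096e-01]] 0.08519574625448186
scene [[361.5650413527368, 0.0, 258.83113765717604], [0.0, 361.5650413527368, 191.56091443317777], [0.0, 0.0, 1.0]] [-0.009  0.875  0.742] [[-0.897, -0.441, 0.01], [-0.235, 0.458, -0.857], [0.374, -0.771, -0.515]]
side [[446.2101079133763, 0.0, 259.20725687886215], [0.0, 446.2101079133763, 190.44296967080635], [0.0, 0.0, 1.0]] [ 0.038 -1.324  1.059] [[0.938, -0.347, 0.009], [-0.203, -0.571, -0.795], [0.281, 0.744, -0.606]]
```

View pics/scene0.png

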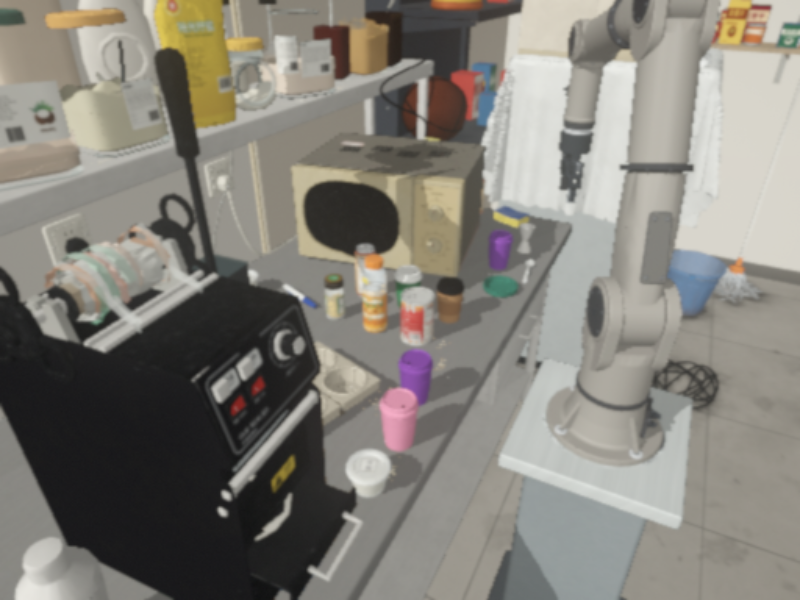

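View pics/side0.png

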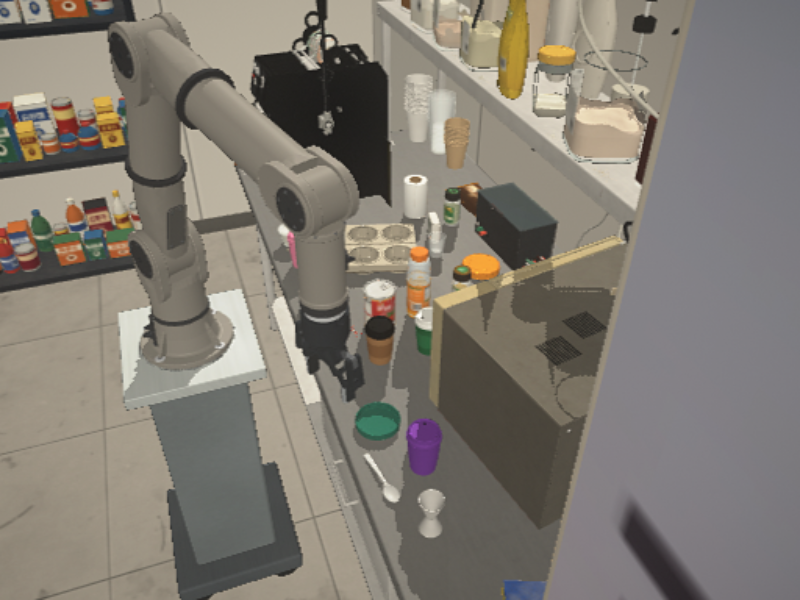

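The scene view shows the bottle cap at (374,262), the can top at (365,250), the green lid at (408,270), the brown lid at (450,285), the tin at (418,295) and the spice jar at (334,280). The carrier is partly hidden near (345,380). In the side view the carrier's pockets are near (363,232), (398,232), (358,254) and (397,254).

```bash
cat > h.py <<'E'
import numpy as np,cv2
from plant import status,cams
def ray(c,u,v,z):
    d=c['R'].T@np.linalg.inv(c['K'])@np.array([u,v,1.]);o=-c['R'].T@c['t']
    return (o+d*(z-o[2])/d[2])
E
python3 - <<'E'
from h import *
s=1.5625
for n,L in (('scene',dict(bottle=(374,259,.182),can=(365,249,.134),green=(408,271,.095),brown=(450,284,.095),tin=(418,296,.11),spice=(334,281,.1),pocket=(345,378,.03))),
 ('side',dict(bottle=(419,253,.182),brown=(380,325,.095),green=(430,316,.095),tin=(380,289,.11),spice=(462,271,.105),pa=(363,232,.034),pb=(398,232,.034),pc=(358,254,.034),pd=(397,254,.034)))):
    c=cams.get_calibration(n)
    for k,(u,v,z) in L.items(): print(n,k,ray(c,u/s,v/s,z).round(3))
c=cams.get_calibration('wrist');R=status.get_obs()['ee_rot'];p=status.get_obs()['tcp_pos']
print(c['K'],(R.T@(-c['R'].T@c['t']-p)).round(3),(c['R']@R).round(3))
E
```

```text
scene bottle [ 0.532 -0.087  0.182]
scene can [ 0.624 -0.207  0.134]
scene green [ 0.512 -0.218  0.095]
scene brown [ 0.396 -0.205  0.095]
scene tin [ 0.429 -0.098  0.11 ]
scene spice [ 0.639 -0.086  0.1  ]
scene pocket [0.479 0.134 0.03 ]
side bottle [ 0.532 -0.102  0.182]
side brown [ 0.4   -0.215  0.095]
side green [ 0.513 -0.222  0.095]
side tin [ 0.435 -0.11   0.11 ]
side spice [ 0.644 -0.101  0.105]
side pa [0.507 0.253 0.034]
side pb [0.599 0.221 0.034]
side pc [0.462 0.153 0.034]
side pd [0.559 0.119 0.034]
[[287.49435931   0.         255.37188159]
 [  0.         287.49435931 191.4156939 ]
 [  0.           0.           1.        ]] [ 0.078  0.    -0.124] [[-0.     1.    -0.001]
 [-0.952 -0.001 -0.306]
 [-0.306  0.     0.952]]
```

{"api": "carry_out", "payload": {
  "series": [
    [1,[0,0,-0.05],[0,0,0.135]],
    [1,[0,0,-0.1],[0,0,0.27]],
    [1,[0,0,-0.15],[0,0,0.405]],
    [1,[0,0,-0.15],[0,0,0.405]],
    [1,[0,0,-0.15],[0,0,0.405]]
  ]
}}

```text
time: 0.72
tcp_pos: [0.2166, -0.5053, 0.3993]
ee_rot: [[1.0, 0.001, -0.001], [0.001, -1.0, 0.002], [-0.001, -0.002, -1.0]]
contact_force: [0.6, 0.7, -1.7]
gripper_width: 0.0853
gripper_force: 0.0
```

{"api": "carry_out", "payload": {
  "series": [
    [1,[0.03,-0.05,0],[0,0,0]],
    [1,[0.06,-0.1,0],[0,0,0]],
    [1,[0.09,-0.15,0],[0,0,0]],
    [1,[0.12,-0.2,0],[0,0,0]],
    [1,[0.14,-0.24,0],[0,0,0]]
  ]
}}

```text
time: 1.35
tcp_pos: [0.3573, -0.2623, 0.3982]
ee_rot: [[1.0, 0.003, -0.003], [0.003, -1.0, 0.003], [-0.003, -0.003, -1.0]]
contact_force: [-0.1, -0.1, -0.3]
gripper_width: 0.0855
gripper_force: 0.0
```

{"api": "carry_out", "payload": {
  "series": [
    [1,[0.03,-0.055,0],[0,0,0]],
    [1,[0.06,-0.11,0],[0,0,0]],
    [1,[0.1,-0.16,0],[0,0,0]],
    [1,[0.14,-0.21,0],[0,0,0]],
    [1,[0.14,-0.21,0],[0,0,0]]
  ]
}}

```text
time: 1.98
tcp_pos: [0.4975, -0.0496, 0.3973]
ee_rot: [[1.0, 0.012, -0.005], [0.012, -1.0, 0.004], [-0.005, -0.005, -1.0]]
contact_force: [0.3, -0.0, 0.5]
gripper_width: 0.085
gripper_force: 0.0
```

Run:
```python
from h import *
o=status.get_obs();print(o['time'],o['tcp_pos'],o['ee_rot'].round(3),o['q'])
c=cams.get_calibration('wrist');f=cams.grab_frame('wrist');np.save('pics/w1.npy',f);np.savez('pics/w1c.npz',**c)
cv2.imwrite('pics/w1.png',cv2.resize(f[:,:,::-1],(800,600)))
```

```text
1.975 [ 0.49747689 -0.04956445  0.39729093] [[ 1.     0.012 -0.005]
 [ 0.012 -1.     0.004]
 [-0.005 -0.005 -1.   ]] [ 0.37175929  0.2003762  -0.38198818  1.31278701  0.06996829  1.64726947
 -1.55736287]
```

View pics/w1.png

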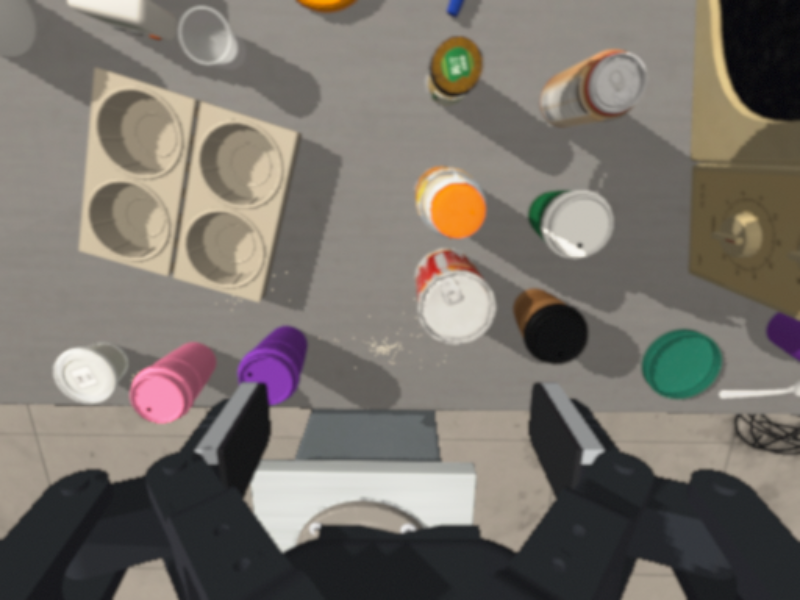

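The wrist view from above shows:
- **Targets:** bottle cap (457,209), can top (614,82), green cup's lid (579,223), brown cup's lid (556,332).
- **Bystanders:** tin (456,307), spice jar (457,64).
- **Carrier:** pocket mouths at (140,133), (130,221), (242,163) and (226,249). The groove runs from (197,100) to (175,275), so each half is one left or right column.

Run:
```python
from h import *
c=np.load('pics/w1c.npz')
L=dict(bottle=(457,209,.182),can=(614,82,.134),green=(580,223,.095),brown=(556,332,.095),tin=(457,307,.11),spice=(457,64,.105),TL=(140,133,.036),TR=(242,164,.036),BL=(130,221,.036),BR=(226,249,.036),c1=(97,68,.036),c2=(300,133,.036),c3=(262,301,.036),c4=(79,250,.036),mwL=(688,270,.2),mwT=(694,0,.2))
P={k:ray(c,u/1.5625,v/1.5625,z)[:2] for k,(u,v,z) in L.items()}
for k in P:print(k,P[k].round(4))
m=np.mean([P[k] for k in('TL','TR','BL','BR')],0);m2=np.mean([P[k] for k in('c1','c2','c3','c4')],0);print(m,m2)
ux=P['TR']+P['BR']-P['TL']-P['BL'];uy=P['TL']+P['TR']-P['BL']-P['BR'];print(np.linalg.norm(ux)/2,np.linalg.norm(uy)/2)
a=np.arctan2(*ux[::-1]);b=np.arctan2(*uy[::-1])-np.pi/2;print(np.degrees([a,b]))
th=(a+b)/2;e=np.array([np.cos(th),np.sin(th)]);n=np.array([-e[1],e[0]])
for k,s,t in(('TL',-1,1),('TR',1,1),('BL',-1,-1),('BR',1,-1)):print('hole',k,(m+s*.052*e+t*.046*n).round(4))
# refine tops by colour
f=np.load('pics/w1.npy');h=cv2.cvtColor(f,cv2.COLOR_RGB2HSV)
def cen(x0,y0,r,lo,hi,z,n):
    M=cv2.inRange(h,lo,hi);k=np.zeros_like(M);cv2.circle(k,(int(x0/1.5625),int(y0/1.5625)),int(r/1.5625),255,-1);M&=k
    cs=max(cv2.findContours(M,0,1)[0],key=cv2.contourArea);(u,v),ax,_=cv2.fitEllipse(cv2.convexHull(cs));print(n,u*1.5625,v*1.5625,ax,ray(c,u,v,z)[:2].round(4))
cen(457,209,36,(5,180,180),(18,255,255),.182,'bottle')
cen(580,223,40,(0,0,130),(180,40,255),.09,'green')
cen(556,332,38,(0,0,0),(180,255,50),.09,'brown')
```

```text
bottle [ 0.537  -0.0914]
can [ 0.6307 -0.2147]
green [ 0.5152 -0.2187]
brown [ 0.4043 -0.2094]
tin [ 0.4351 -0.1051]
spice [ 0.6469 -0.0948]
TL [0.5923 0.216 ]
TR [0.5633 0.1152]
BL [0.503  0.2417]
BR [0.4737 0.1415]
c1 [0.6513 0.248 ]
c2 [0.5941 0.0534]
c3 [0.414 0.107]
c4 [0.4706 0.3035]
mwL [ 0.497  -0.2606]
mwT [ 0.6677 -0.2283]
[0.53305748 0.17859594] [0.53249843 0.17795683]
0.10463479802367913 0.09312730581370718
[-106.19363602 -106.21573082]
hole TL [0.5917 0.2157]
hole TR [0.5627 0.1158]
hole BL [0.5034 0.2414]
hole BR [0.4744 0.1415]
bottle 457.54194259643555 209.70163345336914 (33.658447265625, 34.21862030029297) [ 0.5365 -0.0918]
green 577.5103092193604 221.36569023132324 (44.34341812133789, 48.701663970947266) [ 0.516  -0.2181]
brown 555.403470993042 333.36007595062256 (37.03974914550781, 40.657901763916016) [ 0.4008 -0.2108]
```

Run:
```python
from h import *
c=np.load('pics/w1c.npz');s=1.5625
for p in((694,5),(692,165),(690,270),(800,305)):print('w',ray(c,p[0]/s,p[1]/s,.0).round(3))
c=cams.get_calibration('scene')
for p in((301,257),(425,272)):print('s',ray(c,p[0]/s,p[1]/s,0).round(3))
for p in((297,167),(415,180)):print('top at y=-.35', [ray(c,p[0]/s,p[1]/s,z).round(3) for z in(.15,.2,.25)])
```

```text
w [ 0.72  -0.341  0.   ]
w [ 0.567 -0.372  0.   ]
w [ 0.447 -0.395  0.   ]
w [ 0.405 -0.538  0.   ]
s [ 0.901 -0.313  0.   ]
s [ 0.543 -0.395  0.   ]
top at y=-.35 [array([ 1.113, -0.613,  0.15 ]), array([ 1.018, -0.487,  0.2  ]), array([ 0.924, -0.362,  0.25 ])]
top at y=-.35 [array([ 0.712, -0.68 ,  0.15 ]), array([ 0.651, -0.548,  0.2  ]), array([ 0.59 , -0.417,  0.25 ])]
```

{"api": "carry_out", "payload": {
  "series": [
    [1,[0.02,0.02,0.04],[0,0,0]],
    [1,[0.039,0.042,0.09],[0,0,0]],
    [1,[0.039,0.042,0.137],[0,0,0]],
    [1,[0.039,0.042,0.137],[0,0,0]],
    [1,[0.039,0.042,0.137],[0,0,0]]
  ]
}}

```text
time: 2.65
tcp_pos: [0.5361, -0.0983, 0.265]
ee_rot: [[1.0, -0.001, 0.002], [-0.001, -1.0, -0.001], [0.002, 0.001, -1.0]]
contact_force: [-0.1, -0.0, 0.5]
gripper_width: 0.0855
gripper_force: 0.0
```

{"api": "carry_out", "payload": {
  "series": [
    [1,[0,-0.006,0.03],[0,0,0]],
    [1,[0,-0.006,0.065],[0,0,0]],
    [1,[0,-0.006,0.1],[0,0,0]],
    [1,[0,-0.006,0.127],[0,0,0]],
    [1,[0,-0.006,0.127],[0,0,0]]
  ]
}}

```text
time: 3.28
tcp_pos: [0.536, -0.0917, 0.137]
ee_rot: [[1.0, 0.0, 0.0], [0.0, -1.0, -0.0], [0.0, 0.0, -1.0]]
contact_force: [0.2, -0.4, 0.5]
gripper_width: 0.0854
gripper_force: 0.0
```

{"api": "carry_out", "payload": {
  "series": [
    [-1,[0,0,0],[0,0,0]],
    [-1,[0,0,0],[0,0,0]],
    [-1,[0,0,0],[0,0,0]],
    [-1,[0,0,0],[0,0,0]],
    [-1,[0,0,0],[0,0,0]]
  ],
  "grip_force": 30
}}

```text
time: 3.9
tcp_pos: [0.5377, -0.0916, 0.139]
ee_rot: [[1.0, 0.0, 0.005], [0.0, -1.0, -0.001], [0.005, 0.001, -1.0]]
contact_force: [-0.5, 0.9, 6.0]
gripper_width: 0.0535
gripper_force: 32.4
```

{"api": "carry_out", "payload": {
  "series": [
    [-1,[0,0,0],[0,0,0]],
    [-1,[0,0,-0.005],[0,0,0]],
    [-1,[0,0,-0.015],[0,0,0]],
    [-1,[0,0,-0.03],[0,0,0]],
    [-1,[0,0,-0.03],[0,0,0]]
  ]
}}

```text
time: 4.53
tcp_pos: [0.5371, -0.0917, 0.1682]
ee_rot: [[1.0, -0.0, 0.004], [-0.0, -1.0, -0.001], [0.004, 0.001, -1.0]]
contact_force: [0.8, -0.0, -1.8]
gripper_width: 0.0536
gripper_force: 32.1
```

Run:
```python
from h import *
o=status.get_obs();print(o['tcp_pos'],o['contact_force'],o['gripper_width'],o['gripper_force'])
f=cams.grab_frame('side');cv2.imwrite('pics/s2.png',cv2.resize(f[110:290,180:420,::-1],(800,600),interpolation=2))
```

```text
[ 0.53707235 -0.0917201   0.16819307] [ 0.81195191 -0.00908859 -1.82778854] 0.0535596521686327 32.05215900570067
```

View pics/s2.png

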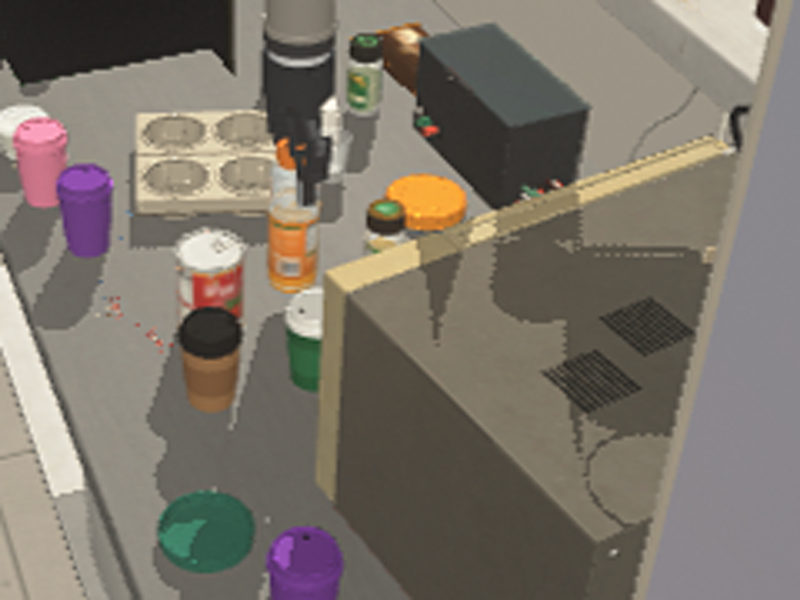

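The crop shows the bottle lifted upright between the fingers at (295,200). The neighbours are undisturbed.

{"api": "carry_out", "payload": {
  "series": [
    [-1,[0,0,-0.025],[0,0,0]],
    [-1,[0,-0.02,-0.05],[0,0,0]],
    [-1,[-0.005,-0.055,-0.055],[0,0,0]],
    [-1,[-0.01,-0.1,-0.055],[0,0,0]],
    [-1,[-0.015,-0.15,-0.055],[0,0,0]]
  ]
}}

```text
time: 5.2
tcp_pos: [0.5203, 0.0589, 0.221]
ee_rot: [[1.0, -0.002, -0.0], [-0.002, -1.0, -0.001], [-0.0, 0.001, -1.0]]
contact_force: [0.5, 0.4, -1.6]
gripper_width: 0.0538
gripper_force: 32.4
```

{"api": "carry_out", "payload": {
  "series": [
    [-1,[-0.005,-0.05,0],[0,0,0]],
    [-1,[-0.01,-0.1,0],[0,0,0]],
    [-1,[-0.015,-0.15,0],[0,0,0]],
    [-1,[-0.019,-0.18,0],[0,0,0]],
    [-1,[-0.019,-0.183,0],[0,0,0]]
  ]
}}

```text
time: 5.82
tcp_pos: [0.4999, 0.245, 0.2209]
ee_rot: [[1.0, 0.006, -0.002], [0.006, -1.0, 0.002], [-0.002, -0.002, -1.0]]
contact_force: [-0.4, -0.9, -1.1]
gripper_width: 0.0536
gripper_force: 32.5
```

{"api": "carry_out", "payload": {
  "series": [
    [-1,[0,0,0],[0,0,0]],
    [-1,[0,0,0],[0,0,0]]
  ]
}}

```text
time: 6.08
tcp_pos: [0.5025, 0.2391, 0.221]
ee_rot: [[1.0, -0.003, -0.0], [-0.003, -1.0, -0.002], [-0.0, 0.002, -1.0]]
contact_force: [-0.6, 0.1, -1.5]
gripper_width: 0.0536
gripper_force: 32.5
```

{"api": "carry_out", "payload": {
  "series": [
    [-1,[0,-0.001,0.03],[0,0,0]],
    [-1,[0,-0.001,0.055],[0,0,0]],
    [-1,[0,-0.001,0.07],[0,0,0]],
    [-1,[0,-0.001,0.077],[0,0,0]],
    [-1,[0,-0.001,0.079],[0,0,0]]
  ]
}}

```text
time: 6.7
tcp_pos: [0.5023, 0.242, 0.1431]
ee_rot: [[1.0, -0.001, 0.001], [-0.001, -1.0, -0.0], [0.001, 0.0, -1.0]]
contact_force: [-1.9, -2.4, 5.9]
gripper_width: 0.0535
gripper_force: 33.2
```

{"api": "carry_out", "payload": {
  "series": [
    [-1,[0,0,0],[0,0,0]],
    [-1,[0,0,0],[0,0,0]]
  ]
}}

```text
time: 6.95
tcp_pos: [0.5023, 0.2428, 0.1431]
ee_rot: [[1.0, -0.0, 0.002], [-0.0, -1.0, 0.001], [0.002, -0.001, -1.0]]
contact_force: [0.6, 0.5, 0.7]
gripper_width: 0.0536
gripper_force: 32.7
```

{"api": "carry_out", "payload": {
  "series": [
    [0.6,[0,0,0],[0,0,0]],
    [0.6,[0,0,0],[0,0,0]],
    [0.6,[0,0,0],[0,0,0]],
    [0.6,[0,0,-0.02],[0,0,0]],
    [0.6,[0,0,-0.05],[0,0,0]]
  ]
}}

```text
time: 7.58
tcp_pos: [0.501, 0.2419, 0.1918]
ee_rot: [[1.0, -0.0, -0.003], [-0.0, -1.0, -0.001], [-0.003, 0.001, -1.0]]
contact_force: [-0.4, -0.0, 0.1]
gripper_width: 0.0684
gripper_force: 0.0
```

{"api": "carry_out", "payload": {
  "series": [
    [1,[0,0,-0.05],[0,0,0]],
    [1,[0.02,0.05,-0.06],[0,0,0]],
    [1,[0.04,0.1,-0.06],[0,0,0]],
    [1,[0.06,0.15,-0.06],[0,0,0]],
    [1,[0.08,0.2,-0.06],[0,0,0]]
  ]
}}

```text
time: 8.2
tcp_pos: [0.5822, 0.0408, 0.2525]
ee_rot: [[1.0, 0.0, 0.001], [0.0, -1.0, 0.0], [0.001, -0.0, -1.0]]
contact_force: [1.0, 0.3, 0.3]
gripper_width: 0.0851
gripper_force: 0.0
```

{"api": "carry_out", "payload": {
  "series": [
    [1,[0.02,0.055,0.01],[0,0,0]],
    [1,[0.04,0.11,0.02],[0,0,0]],
    [1,[0.05,0.17,0.03],[0,0,0]],
    [1,[0.05,0.22,0.04],[0,0,0]],
    [1,[0.05,0.257,0.04],[0,0,0]]
  ]
}}

```text
time: 8.82
tcp_pos: [0.6305, -0.2181, 0.2106]
ee_rot: [[1.0, -0.003, -0.003], [-0.003, -1.0, -0.001], [-0.003, 0.001, -1.0]]
contact_force: [1.0, 0.5, -0.0]
gripper_width: 0.0853
gripper_force: 0.0
```

{"api": "carry_out", "payload": {
  "series": [
    [1,[0,0,0],[0,0,0]],
    [1,[0,0,0],[0,0,0]]
  ]
}}

```text
time: 9.07
tcp_pos: [0.6319, -0.2131, 0.2122]
ee_rot: [[1.0, 0.001, 0.0], [0.001, -1.0, 0.002], [0.0, -0.002, -1.0]]
contact_force: [-0.2, 0.3, 0.5]
gripper_width: 0.0853
gripper_force: 0.0
```

Run:
```python
from h import *
o=status.get_obs();print(o['tcp_pos'])
cw=cams.get_calibration('wrist')
fs=[cams.grab_frame('side')[110:290,140:380],cams.grab_frame('wrist')]
cv2.imwrite('pics/s3.png',np.hstack([cv2.resize(f[:,:,::-1],(400,300)) for f in fs]))
```

```text
[ 0.63194363 -0.21308256  0.21224442]
```

View pics/s3.png

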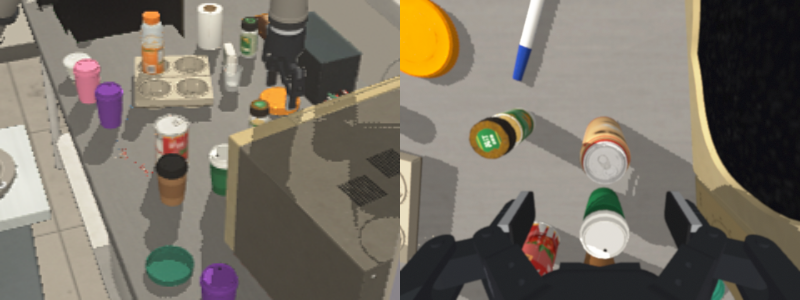

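The left half of the composite shows the bottle standing in its pocket, cap at (151,18). The right half shows the can straight ahead with its top at (605,162), which puts it at about (0.632,-0.216).

{"api": "carry_out", "payload": {
  "series": [
    [1,[0,0.002,0.03],[0,0,0]],
    [1,[0,0.002,0.065],[0,0,0]],
    [1,[0,0.002,0.1],[0,0,0]],
    [1,[0,0.002,0.117],[0,0,0]],
    [1,[0,0.002,0.117],[0,0,0]]
  ]
}}

```text
time: 9.8
tcp_pos: [0.6311, -0.2153, 0.0943]
ee_rot: [[1.0, 0.002, -0.002], [0.002, -1.0, 0.001], [-0.002, -0.001, -1.0]]
contact_force: [0.4, -0.3, -0.5]
gripper_width: 0.0853
gripper_force: 0.0
```

{"api": "carry_out", "payload": {
  "series": [
    [-1,[0,0,0],[0,0,0]],
    [-1,[0,0,0],[0,0,0]],
    [-1,[0,0,0],[0,0,0]],
    [-1,[0,0,0],[0,0,0]],
    [-1,[0,0,0],[0,0,0]]
  ],
  "grip_force": 35
}}

```text
time: 10.42
tcp_pos: [0.6331, -0.2171, 0.0975]
ee_rot: [[1.0, -0.0, 0.004], [-0.0, -1.0, -0.001], [0.004, 0.001, -1.0]]
contact_force: [-0.0, -1.3, 5.7]
gripper_width: 0.0516
gripper_force: 37.4
```

{"api": "carry_out", "payload": {
  "series": [
    [-1,[0,0,0],[0,0,0]],
    [-1,[0,0,-0.02],[0,0,0]],
    [-1,[0,0,-0.05],[0,0,0]],
    [-1,[0,0,-0.09],[0,0,0]],
    [-1,[0,0,-0.1],[0,0,0]]
  ]
}}

```text
time: 11.05
tcp_pos: [0.633, -0.2168, 0.1977]
ee_rot: [[1.0, -0.0, 0.004], [-0.0, -1.0, -0.001], [0.004, 0.001, -1.0]]
contact_force: [-0.8, 0.6, -2.3]
gripper_width: 0.0518
gripper_force: 37.5
```

{"api": "carry_out", "payload": {
  "series": [
    [-1,[0,0,-0.03],[0,0,0]],
    [-1,[-0.005,-0.02,-0.05],[0,0,0]],
    [-1,[-0.02,-0.06,-0.05],[0,0,0]],
    [-1,[-0.03,-0.11,-0.05],[0,0,0]],
    [-1,[-0.04,-0.16,-0.05],[0,0,0]]
  ]
}}

```text
time: 11.68
tcp_pos: [0.59, -0.0531, 0.2443]
ee_rot: [[1.0, 0.001, -0.002], [0.001, -1.0, 0.001], [-0.002, -0.001, -1.0]]
contact_force: [1.1, -0.1, -2.2]
gripper_width: 0.0518
gripper_force: 37.5
```

{"api": "carry_out", "payload": {
  "series": [
    [-1,[-0.01,-0.05,0],[0,0,0]],
    [-1,[-0.02,-0.1,0.015],[0,0,0]],
    [-1,[-0.03,-0.15,0.03],[0,0,0]],
    [-1,[-0.03,-0.17,0.05],[0,0,0]],
    [-1,[-0.03,-0.173,0.05],[0,0,0]]
  ]
}}

```text
time: 12.3
tcp_pos: [0.5581, 0.1197, 0.1929]
ee_rot: [[1.0, 0.006, -0.007], [0.006, -1.0, 0.0], [-0.007, -0.0, -1.0]]
contact_force: [-0.3, 0.0, -2.8]
gripper_width: 0.0522
gripper_force: 37.5
```

{"api": "carry_out", "payload": {
  "series": [
    [-1,[0,0,0],[0,0,0]],
    [-1,[0,0,0],[0,0,0]]
  ]
}}

```text
time: 12.55
tcp_pos: [0.5626, 0.1145, 0.1961]
ee_rot: [[1.0, -0.003, 0.002], [-0.003, -1.0, -0.001], [0.002, 0.001, -1.0]]
contact_force: [-1.4, -1.0, -3.1]
gripper_width: 0.0516
gripper_force: 37.6
```

Next I descend to TCP z = 0.102, release, rise and head over the green cup.

{"api": "carry_out", "payload": {
  "series": [
    [-1,[0,-0.001,0.03],[0,0,0]],
    [-1,[0,-0.001,0.06],[0,0,0]],
    [-1,[0,-0.001,0.08],[0,0,0]],
    [-1,[0,-0.001,0.09],[0,0,0]],
    [-1,[0,-0.001,0.095],[0,0,0]]
  ]
}}

```text
time: 13.18
tcp_pos: [0.5625, 0.1164, 0.1015]
ee_rot: [[1.0, -0.002, 0.001], [-0.002, -1.0, -0.001], [0.001, 0.001, -1.0]]
contact_force: [-5.4, -2.1, 15.1]
gripper_width: 0.0514
gripper_force: 39.0
```

{"api": "carry_out", "payload": {
  "series": [
    [-1,[0,0,0],[0,0,0]],
    [-1,[0,0,0],[0,0,0]]
  ]
}}

```text
time: 13.42
tcp_pos: [0.5629, 0.1173, 0.1015]
ee_rot: [[1.0, -0.001, 0.003], [-0.001, -1.0, 0.0], [0.003, -0.0, -1.0]]
contact_force: [0.5, -0.9, 0.8]
gripper_width: 0.0516
gripper_force: 37.8
```

{"api": "carry_out", "payload": {
  "series": [
    [0.6,[0,0,0],[0,0,0]],
    [0.6,[0,0,0],[0,0,0]],
    [0.6,[0,0,0],[0,0,0]],
    [0.6,[0,0,-0.025],[0,0,0]],
    [0.6,[0,0,-0.06],[0,0,0]]
  ]
}}

```text
time: 14.05
tcp_pos: [0.5608, 0.1172, 0.1598]
ee_rot: [[1.0, 0.0, -0.003], [0.0, -1.0, -0.001], [-0.003, 0.001, -1.0]]
contact_force: [0.6, -0.5, 0.3]
gripper_width: 0.0682
gripper_force: 0.0
```

{"api": "carry_out", "payload": {
  "series": [
    [1,[0,0,-0.04],[0,0,0]],
    [1,[-0.01,0.05,-0.04],[0,0,0]],
    [1,[-0.02,0.1,-0.04],[0,0,0]],
    [1,[-0.03,0.15,-0.04],[0,0,0]],
    [1,[-0.03,0.2,-0.04],[0,0,0]]
  ]
}}

```text
time: 14.68
tcp_pos: [0.531, -0.0839, 0.2006]
ee_rot: [[1.0, 0.0, 0.0], [0.0, -1.0, -0.0], [0.0, 0.0, -1.0]]
contact_force: [1.9, 0.3, 0.3]
gripper_width: 0.0857
gripper_force: 0.0
```

{"api": "carry_out", "payload": {
  "series": [
    [1,[-0.005,0.05,0.01],[0,0,0]],
    [1,[-0.01,0.1,0.02],[0,0,0]],
    [1,[-0.017,0.135,0.03],[0,0,0]],
    [1,[-0.017,0.135,0.03],[0,0,0]],
    [1,[-0.017,0.135,0.03],[0,0,0]]
  ]
}}

```text
time: 15.3
tcp_pos: [0.5151, -0.2163, 0.1704]
ee_rot: [[1.0, 0.001, 0.0], [0.001, -1.0, 0.001], [0.0, -0.001, -1.0]]
contact_force: [1.3, -0.1, 0.9]
gripper_width: 0.0851
gripper_force: 0.0
```

Run:
```python
from h import *
o=status.get_obs();print(o['tcp_pos'])
c=cams.get_calibration('wrist')
w=cams.grab_frame('wrist')
fs=[cams.grab_frame('side')[110:290,140:380],w]
cv2.imwrite('pics/s4.png',np.hstack([cv2.resize(f[:,:,::-1],(400,300)) for f in fs]))
M=cv2.inRange(cv2.cvtColor(w,cv2.COLOR_RGB2HSV),(0,0,130),(180,40,255));X=np.array([.516,-.218,.09]);p=c['K']@(c['R']@X+c['t']);p=p[:2]/p[2];print(p)
```

```text
[ 0.51510263 -0.216302    0.17040269]
[257.61820861 206.64714816]
```

View pics/s4.png

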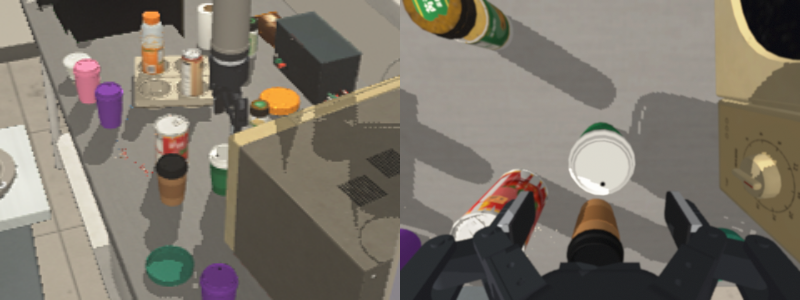

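The left half shows the bottle and can standing diagonally in the carrier at (151,60) and (191,75). In the right half the green lid is centred at (602,162), matching the prediction.

{"api": "carry_out", "payload": {
  "series": [
    [1,[0.001,0.002,0.03],[0,0,0]],
    [1,[0.001,0.002,0.065],[0,0,0]],
    [1,[0.001,0.002,0.09],[0,0,0]],
    [1,[0.001,0.002,0.102],[0,0,0]],
    [1,[0.001,0.002,0.102],[0,0,0]]
  ]
}}

```text
time: 16.02
tcp_pos: [0.5158, -0.2185, 0.0681]
ee_rot: [[1.0, 0.002, -0.001], [0.002, -1.0, 0.001], [-0.001, -0.001, -1.0]]
contact_force: [-0.1, -0.3, 0.4]
gripper_width: 0.0855
gripper_force: 0.0
```

{"api": "carry_out", "payload": {
  "series": [
    [-1,[0,0,0],[0,0,0]],
    [-1,[0,0,0],[0,0,0]],
    [-1,[0,0,0],[0,0,0]],
    [-1,[0,0,0],[0,0,0]],
    [-1,[0,0,0],[0,0,0]]
  ],
  "grip_force": 22
}}

```text
time: 16.65
tcp_pos: [0.5171, -0.2197, 0.0701]
ee_rot: [[1.0, 0.0, 0.003], [0.0, -1.0, -0.001], [0.003, 0.001, -1.0]]
contact_force: [-0.4, 1.6, 5.3]
gripper_width: 0.0655
gripper_force: 24.4
```

{"api": "carry_out", "payload": {
  "series": [
    [-1,[0,0,0],[0,0,0]],
    [-1,[0,0,-0.02],[0,0,0]],
    [-1,[0,0,-0.05],[0,0,0]],
    [-1,[0,0,-0.09],[0,0,0]],
    [-1,[0,0,-0.1],[0,0,0]]
  ]
}}

```text
time: 17.27
tcp_pos: [0.5173, -0.2203, 0.1711]
ee_rot: [[1.0, -0.0, 0.005], [-0.0, -1.0, -0.002], [0.005, 0.002, -1.0]]
contact_force: [-0.5, -0.5, -1.2]
gripper_width: 0.0653
gripper_force: 24.9
```

{"api": "carry_out", "payload": {
  "series": [
    [-1,[0,0,-0.03],[0,0,0]],
    [-1,[0,-0.02,-0.05],[0,0,0]],
    [-1,[0,-0.06,-0.055],[0,0,0]],
    [-1,[0,-0.11,-0.055],[0,0,0]],
    [-1,[-0.01,-0.16,-0.055],[0,0,0]]
  ]
}}

```text
time: 17.9
tcp_pos: [0.5052, -0.0582, 0.2221]
ee_rot: [[1.0, -0.001, -0.001], [-0.001, -1.0, 0.001], [-0.001, -0.001, -1.0]]
contact_force: [-0.5, 0.5, -0.3]
gripper_width: 0.0657
gripper_force: 25.0
```

{"api": "carry_out", "payload": {
  "series": [
    [-1,[-0.01,-0.05,0],[0,0,0]],
    [-1,[-0.02,-0.1,0],[0,0,0]],
    [-1,[-0.03,-0.15,0],[0,0,0]],
    [-1,[-0.033,-0.19,0],[0,0,0]],
    [-1,[-0.033,-0.201,0],[0,0,0]]
  ]
}}

```text
time: 18.52
tcp_pos: [0.4711, 0.1446, 0.2225]
ee_rot: [[1.0, 0.006, -0.002], [0.006, -1.0, 0.001], [-0.002, -0.001, -1.0]]
contact_force: [-0.4, -0.9, -1.7]
gripper_width: 0.065
gripper_force: 25.0
```

{"api": "carry_out", "payload": {
  "series": [
    [-1,[0,0,0],[0,0,0]],
    [-1,[0,0,0],[0,0,0]]
  ]
}}

```text
time: 18.77
tcp_pos: [0.4731, 0.139, 0.2227]
ee_rot: [[1.0, -0.004, -0.001], [-0.004, -1.0, -0.002], [-0.001, 0.002, -1.0]]
contact_force: [-0.0, -0.8, -0.8]
gripper_width: 0.0654
gripper_force: 25.0
```

{"api": "carry_out", "payload": {
  "series": [
    [-1,[0.001,-0.001,0.03],[0,0,0]],
    [-1,[0.001,-0.001,0.065],[0,0,0]],
    [-1,[0.001,-0.001,0.1],[0,0,0]],
    [-1,[0.001,-0.001,0.125],[0,0,0]],
    [-1,[0.001,-0.001,0.135],[0,0,0]]
  ]
}}

```text
time: 19.4
tcp_pos: [0.4731, 0.1399, 0.0866]
ee_rot: [[1.0, -0.003, -0.003], [-0.003, -1.0, -0.002], [-0.003, 0.002, -1.0]]
contact_force: [0.1, -0.2, -1.0]
gripper_width: 0.0652
gripper_force: 25.0
```

{"api": "carry_out", "payload": {
  "series": [
    [-1,[0,0,0.006],[0,0,0]],
    [-1,[0,0,0.01],[0,0,0]],
    [-1,[0,0,0.014],[0,0,0]],
    [-1,[0,0,0.014],[0,0,0]],
    [-1,[0,0,0.014],[0,0,0]]
  ]
}}

```text
time: 20.02
tcp_pos: [0.474, 0.1426, 0.0746]
ee_rot: [[1.0, 0.0, 0.001], [0.0, -1.0, 0.0], [0.001, -0.0, -1.0]]
contact_force: [-0.5, -0.1, -0.4]
gripper_width: 0.0655
gripper_force: 25.0
```

{"api": "carry_out", "payload": {
  "series": [
    [-1,[0,0,0.001],[0,0,0]],
    [-1,[0,0,0.001],[0,0,0]],
    [0.85,[0,0,0.001],[0,0,0]],
    [0.85,[0,0,0.001],[0,0,0]],
    [0.85,[0,0,0.001],[0,0,0]]
  ]
}}

```text
time: 20.65
tcp_pos: [0.4735, 0.1423, 0.0731]
ee_rot: [[1.0, -0.0, -0.0], [-0.0, -1.0, -0.0], [-0.0, 0.0, -1.0]]
contact_force: [-0.3, -0.5, 0.4]
gripper_width: 0.0789
gripper_force: 0.0
```

{"api": "carry_out", "payload": {
  "series": [
    [0.85,[0,0,0],[0,0,0]],
    [0.85,[0,0,-0.02],[0,0,0]],
    [0.85,[0,0,-0.06],[0,0,0]],
    [0.85,[0,0,-0.1],[0,0,0]],
    [0.85,[0,0,-0.11],[0,0,0]]
  ]
}}

```text
time: 21.28
tcp_pos: [0.4754, 0.1432, 0.186]
ee_rot: [[1.0, -0.0, 0.005], [-0.0, -1.0, 0.001], [0.005, -0.001, -1.0]]
contact_force: [0.0, -0.1, -1.2]
gripper_width: 0.0786
gripper_force: 0.0
```

{"api": "carry_out", "payload": {
  "series": [
    [1,[-0.01,0.05,0],[0,0,0]],
    [1,[-0.02,0.1,0],[0,0,0]],
    [1,[-0.03,0.15,0],[0,0,0]],
    [1,[-0.04,0.2,0],[0,0,0]],
    [1,[-0.05,0.25,0],[0,0,0]]
  ]
}}

```text
time: 21.9
tcp_pos: [0.4224, -0.1091, 0.1824]
ee_rot: [[1.0, -0.0, -0.002], [-0.0, -1.0, 0.0], [-0.002, -0.0, -1.0]]
contact_force: [-0.2, -0.5, -0.3]
gripper_width: 0.0853
gripper_force: 0.0
```

{"api": "carry_out", "payload": {
  "series": [
    [1,[-0.01,0.05,0],[0,0,0]],
    [1,[-0.022,0.103,0],[0,0,0]],
    [1,[-0.022,0.103,0],[0,0,0]],
    [1,[-0.022,0.103,0],[0,0,0]],
    [1,[-0.022,0.103,0],[0,0,0]]
  ]
}}

```text
time: 22.52
tcp_pos: [0.402, -0.2088, 0.1829]
ee_rot: [[1.0, 0.003, -0.001], [0.003, -1.0, 0.001], [-0.001, -0.001, -1.0]]
contact_force: [-0.1, 0.6, 0.6]
gripper_width: 0.0853
gripper_force: 0.0
```

Run:
```python
from h import *
o=status.get_obs();print(o['tcp_pos'])
c=cams.get_calibration('wrist')
w=cams.grab_frame('wrist')
fs=[cams.grab_frame('side')[110:290,140:380],w]
cv2.imwrite('pics/s5.png',np.hstack([cv2.resize(f[:,:,::-1],(400,300)) for f in fs]))
for X in([.402,-.2105,.09],[.402,-.2105,.099]):
    p=c['K']@(c['R']@np.array(X)+c['t']);p=p[:2]/p[2]/1.28+[400,0];print(p)
```

```text
[ 0.40198418 -0.20876806  0.18289049]
[601.16317563 157.78119738]
[601.21828328 160.89473784]
```

View pics/s5.png

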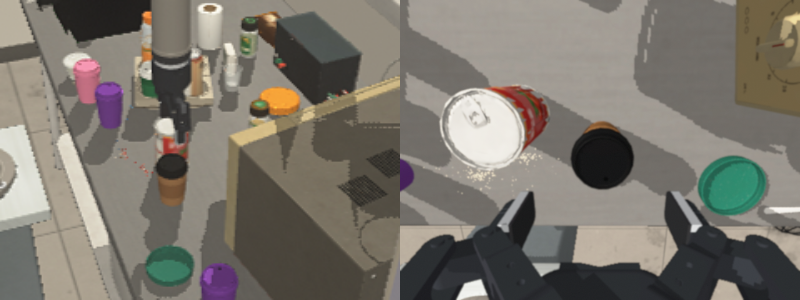

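In the right half the brown lid is at (602,159), as predicted, and the tin sits to its left at (483,128). The left half shows the green cup in the carrier.

{"api": "carry_out", "payload": {
  "series": [
    [0.9,[0,0.002,0.03],[0,0,0]],
    [0.9,[0,0.002,0.065],[0,0,0]],
    [0.9,[0,0.002,0.1],[0,0,0]],
    [0.9,[0,0.002,0.115],[0,0,0]],
    [0.9,[0,0.002,0.115],[0,0,0]]
  ]
}}

```text
time: 23.25
tcp_pos: [0.4014, -0.2119, 0.0678]
ee_rot: [[1.0, 0.001, -0.002], [0.001, -1.0, 0.001], [-0.002, -0.001, -1.0]]
contact_force: [-0.1, -0.5, 0.2]
gripper_width: 0.0807
gripper_force: 0.0
```

{"api": "carry_out", "payload": {
  "series": [
    [-1,[0,0,0],[0,0,0]],
    [-1,[0,0,0],[0,0,0]],
    [-1,[0,0,0],[0,0,0]],
    [-1,[0,0,0],[0,0,0]],
    [-1,[0,0,0],[0,0,0]]
  ],
  "grip_force": 22
}}

```text
time: 23.88
tcp_pos: [0.4031, -0.2129, 0.0696]
ee_rot: [[1.0, 0.0, 0.003], [0.0, -1.0, -0.001], [0.003, 0.001, -1.0]]
contact_force: [-0.2, 1.7, 5.7]
gripper_width: 0.0655
gripper_force: 24.9
```

{"api": "carry_out", "payload": {
  "series": [
    [-1,[0,0,0],[0,0,0]],
    [-1,[0,0,-0.02],[0,0,0]],
    [-1,[0,0,-0.05],[0,0,0]],
    [-1,[0,0,-0.1],[0,0,0]],
    [-1,[0,0,-0.14],[0,0,0]]
  ]
}}

```text
time: 24.5
tcp_pos: [0.4015, -0.2128, 0.2099]
ee_rot: [[1.0, -0.0, 0.001], [-0.0, -1.0, -0.001], [0.001, 0.001, -1.0]]
contact_force: [0.4, -0.8, -1.0]
gripper_width: 0.0653
gripper_force: 25.0
```

{"api": "carry_out", "payload": {
  "series": [
    [-1,[0.03,-0.025,-0.03],[0,0,0]],
    [-1,[0.07,-0.06,-0.04],[0,0,0]],
    [-1,[0.11,-0.095,-0.04],[0,0,0]],
    [-1,[0.15,-0.13,-0.04],[0,0,0]],
    [-1,[0.19,-0.163,-0.04],[0,0,0]]
  ]
}}

```text
time: 25.12
tcp_pos: [0.5925, -0.0489, 0.2479]
ee_rot: [[1.0, -0.001, -0.001], [-0.001, -1.0, -0.001], [-0.001, 0.001, -1.0]]
contact_force: [0.6, -0.9, -0.4]
gripper_width: 0.0653
gripper_force: 25.0
```

{"api": "carry_out", "payload": {
  "series": [
    [-1,[0,-0.055,0],[0,0,0]],
    [-1,[0,-0.11,0],[0,0,0]],
    [-1,[0,-0.165,0],[0,0,0]],
    [-1,[0,-0.22,0],[0,0,0]],
    [-1,[0,-0.264,0],[0,0,0]]
  ]
}}

```text
time: 25.75
tcp_pos: [0.5909, 0.2168, 0.2477]
ee_rot: [[1.0, 0.002, -0.001], [0.002, -1.0, 0.0], [-0.001, -0.0, -1.0]]
contact_force: [1.2, 0.8, -1.3]
gripper_width: 0.0654
gripper_force: 25.0
```

{"api": "carry_out", "payload": {
  "series": [
    [-1,[0,0,0],[0,0,0]],
    [-1,[0,0,0],[0,0,0]],
    [-1,[0,0,0],[0,0,0]]
  ]
}}

```text
time: 26.12
tcp_pos: [0.5924, 0.212, 0.248]
ee_rot: [[1.0, -0.003, -0.0], [-0.003, -1.0, -0.002], [-0.0, 0.002, -1.0]]
contact_force: [1.4, 0.1, -1.6]
gripper_width: 0.0654
gripper_force: 25.1
```

{"api": "carry_out", "payload": {
  "series": [
    [-1,[0,-0.003,0.035],[0,0,0]],
    [-1,[0,-0.003,0.075],[0,0,0]],
    [-1,[0,-0.003,0.115],[0,0,0]],
    [-1,[0,-0.003,0.145],[0,0,0]],
    [-1,[0,-0.003,0.16],[0,0,0]]
  ]
}}

```text
time: 26.75
tcp_pos: [0.5912, 0.2149, 0.0863]
ee_rot: [[1.0, -0.003, -0.003], [-0.003, -1.0, -0.002], [-0.003, 0.002, -1.0]]
contact_force: [-0.1, 0.3, -1.3]
gripper_width: 0.065
gripper_force: 25.1
```

{"api": "carry_out", "payload": {
  "series": [
    [-1,[0,0,0.006],[0,0,0]],
    [-1,[0,0,0.01],[0,0,0]],
    [-1,[0,0,0.014],[0,0,0]],
    [-1,[0,0,0.014],[0,0,0]],
    [-1,[0,0,0.014],[0,0,0]]
  ]
}}

```text
time: 27.38
tcp_pos: [0.592, 0.2176, 0.0748]
ee_rot: [[1.0, -0.0, 0.001], [-0.0, -1.0, 0.0], [0.001, -0.0, -1.0]]
contact_force: [1.8, 0.5, -0.5]
gripper_width: 0.0652
gripper_force: 25.1
```

{"api": "carry_out", "payload": {
  "series": [
    [-1,[0,0,0.001],[0,0,0]],
    [-1,[0,0,0.001],[0,0,0]],
    [0.85,[0,0,0.001],[0,0,0]],
    [0.85,[0,0,0.001],[0,0,0]],
    [0.85,[0,0,0.001],[0,0,0]]
  ]
}}

```text
time: 28.0
tcp_pos: [0.5917, 0.2174, 0.0732]
ee_rot: [[1.0, -0.0, -0.0], [-0.0, -1.0, -0.0], [-0.0, 0.0, -1.0]]
contact_force: [0.7, -1.9, 0.9]
gripper_width: 0.0788
gripper_force: 0.0
```

{"api": "carry_out", "payload": {
  "series": [
    [0.85,[0,0,0],[0,0,0]],
    [0.85,[0,0,-0.02],[0,0,0]],
    [0.85,[0,0,-0.06],[0,0,0]],
    [0.85,[0,0,-0.11],[0,0,0]],
    [0.85,[0,0,-0.17],[0,0,0]]
  ]
}}

```text
time: 28.62
tcp_pos: [0.591, 0.2169, 0.2438]
ee_rot: [[1.0, -0.0, -0.002], [-0.0, -1.0, -0.001], [-0.002, 0.001, -1.0]]
contact_force: [0.9, 0.1, 0.6]
gripper_width: 0.0788
gripper_force: 0.0
```

{"api": "carry_out", "payload": {
  "series": [
    [0.85,[-0.03,0.05,-0.02],[0,0,0]],
    [0.85,[-0.06,0.1,-0.04],[0,0,0]],
    [0.85,[-0.08,0.15,-0.06],[0,0,0]],
    [0.85,[-0.09,0.2,-0.08],[0,0,0]],
    [0.85,[-0.09,0.2,-0.08],[0,0,0]]
  ]
}}

```text
time: 29.25
tcp_pos: [0.5022, 0.0116, 0.3253]
ee_rot: [[1.0, -0.011, 0.004], [-0.011, -1.0, -0.004], [0.004, 0.004, -1.0]]
contact_force: [0.5, -0.0, -0.9]
gripper_width: 0.0791
gripper_force: 0.0
```

Run:
```python
from h import *
o=status.get_obs();print(o['tcp_pos'],o['contact_force'])
cv2.imwrite('pics/s6.png',cv2.resize(cams.grab_frame('wrist')[:,:,::-1],(800,600)))
cv2.imwrite('pics/s7.png',cv2.resize(cams.grab_frame('side')[110:290,140:380,::-1],(800,600)))
```

```text
[0.5022202  0.01156555 0.32531324] [ 0.49180677 -0.00432575 -0.88462546]
```

View pics/s6.png

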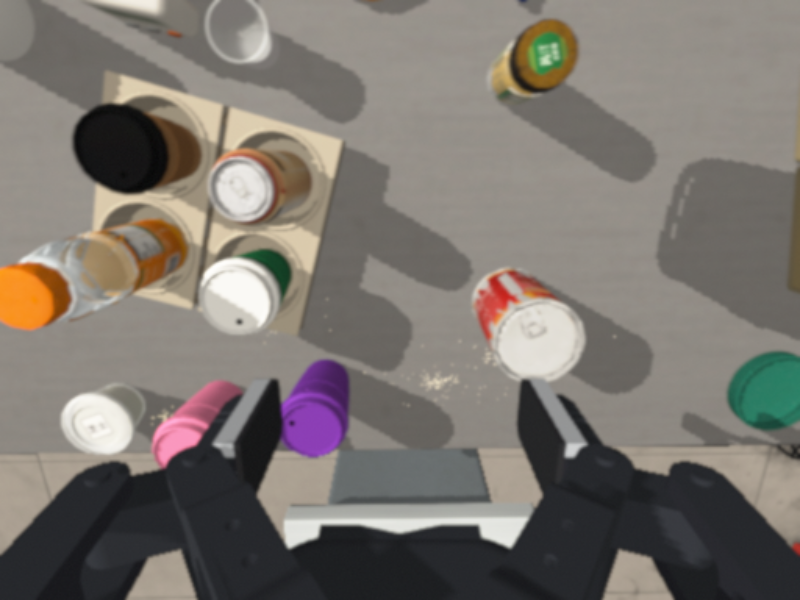

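View pics/s7.png

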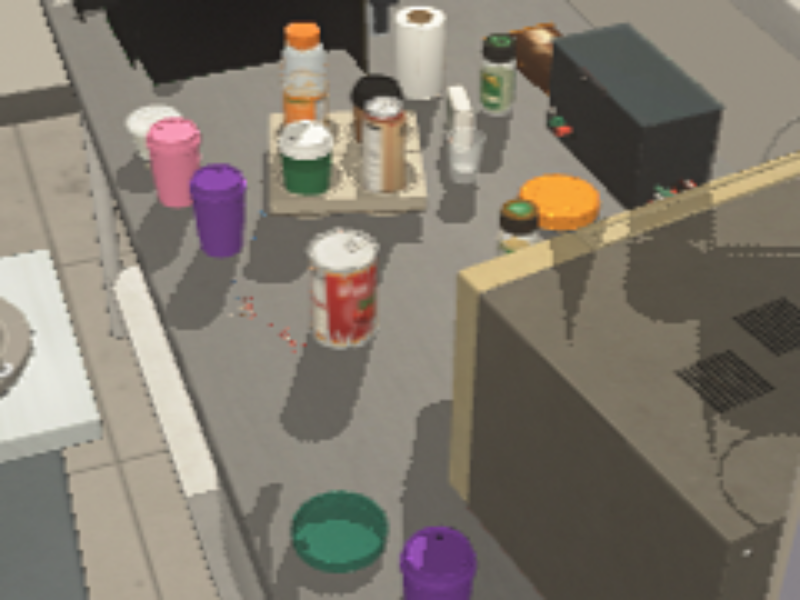

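All four drinks stand upright in their pockets. The can (245,185) and green cup (240,293) are right of the groove; the brown cup (130,145) and bottle (35,295) are left of it. The can and bottle are diagonal, and the tin and spice jar haven't moved.

```bash
python3 -c "
from plant import job
print(job.finish_job())"
```

```text
the job is handed in; nothing more can be done
None
```

The job is handed in: all four drinks stand upright in the carrier, with the can and green cup in one half, the bottle and brown cup in the other, and the can and bottle diagonally opposite; the red tin and spice jar were left where they stood.

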